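# Butt a batten to the stop and snap the toggle clamp over

### The job

Set the loose rough-sawn batten in the crosscut jig for its cut: slide it home, its long side flat against the fence and its end pressed up to the stop block until you feel it butt, yet gently so that the stop does not shift on the fence. Then press the toggle clamp's handle down until it snaps over centre and holds the batten by itself. Do not force the batten or the handle, let go, and leave the other things on the bench alone.

Things in the scene. Friction and masses are not known exactly. Their poses are not given: they have to be found in the camera images.
- jig: Crosscut jig on a white-faced board screwed to the bench, fixed. Origin: under its board, below the fence's front face, in the plane in which the toggle clamp swings. x: through the fence, away from the batten; y: along the fence towards the stop block; z: up. Board 18 mm thick, x -120 to +120, y -250 to +140. Coordinates given below (mm) are in this frame.
- fence_front (a point): Middle height of the front face of the fence, in the clamp's plane (x 0, y 0, z 32). The face looks to -x. Fence: a wooden strip 18 mm thick, along the whole board in y, top at z 49, cut by a 3 mm saw kerf at y -70. The batten belongs on the board on its -x side.
- stop_face (a point): Length stop: dark wooden block astride the fence, black knob on top (top at z 84). Point: centre of the face (looking to -y) that the batten's end butts against, z 29, 21 mm in front of the fence; axes as the jig's. Block in front of the fence: 44 mm in x, 20 in y. It is set between y 60 and 110.
- stop: The same stop block; its origin lies under its face, at the fence's front, at bench height. It is held on the fence only by the friction of its knob and slips along it when pushed with more than about 11 N.
- batten_mid (a point): Centre, half-way up, of the loose pine batten: plain bar, 22 mm high. It is rough sawn and roughly docked, which is why it is to be cut: 40 to 44 mm wide (x) and 255 to 270 mm long (y), so butt it by feel. About 0.13 kg; it slides with under 2 N. It starts flat on the board, within 7 degrees of parallel to the fence, with a gap of 18 to 41 mm at its middle, and 20 mm or more short of the stop.
- batten: The same batten; this origin is the centre of its underside. Home, it lies flat on the board (18 mm), its middle about 21 mm in front of the fence and some 130 mm to -y of stop_face.
- clamp_base (a point): Foot of the steel toggle clamp bolted behind the fence (x 68, z 18; its base: x 27 to 109, y -16 to 16). Open, its hold-down arm (17 mm wide) stands up over the fence, x 0 to 55, top at z 125. Shut, the arm lies level over the fence, top at z 80, and its spindle presses on the batten at x -21, y 0.
- handle_grip (a point): Point on the pressing face of the clamp's black handle grip (bar 72 mm long, 24 wide, 16 thick), 22 mm from its free end. Axes: x along the handle to that end, y across, z out of the pressing face: push against z. Path of the point (x, z): open, upright (60, 145), (86, 151), (106, 150), (125, 144), (136, 136), (144, 125), (152, 104), shut, level (157, 85). Open, the face looks at the fence.
- handle_end (a point): Free end of the handle's grip; axes as handle_grip. How it feels: 1 to 5 N until handle_grip is down to about z 122, where the spindle meets the batten; then about 10 N; dead centre is near z 98, from where it snaps down to its rigid stop by itself, away from the finger. Let go before centre, it springs back.
- clamp_handle: The handle itself. Origin: its rivet on the hold-down arm; x along it to the free end, 122 mm away. Level when shut on its stop, about 8 degrees up at dead centre, 86 degrees up when open.
- clamp_spindle: Threaded spindle at the end of the hold-down arm; origin: middle of the underside of its rubber cap (15 mm across). The cap gives about 2 mm and presses with about 50 N when the clamp is shut on the batten.
- offcut: Bystander: short pine offcut, 42 by 75 by 22 mm, on the bench beyond the jig's +y end. Leave alone.
- tape: Bystander: grey tape measure, 68 by 36 by 62 mm high, beyond the jig's +y end. Leave alone.
- square: Bystander: try square lying flat, wooden stock 100 mm, steel blade 150 mm, on the bench behind the jig. Leave alone.
- pencil: Bystander: flat carpenter's pencil, 150 mm long, 7 mm thick, on the jig's board behind the fence. Leave alone.

How it is judged:
By the outcome, as a careful person would: the job done as asked, in the order asked, and still so for the second after the job is handed in, with the robot touching nothing.
It also fails if it takes over 72 s, if anything falls off the work surface, if the arm or the gripper's body presses on something with over 40 N, if the wrist force passes 120 N, or if a joint passes its speed limit or range.

### The arm

A 6-joint arm with a two-finger parallel gripper is mounted at the origin on the work surface. World frame = base frame: x ahead of the robot, y to its left, z up, the work surface at z = 0. Lengths are in m, angles in rad, forces in N, time in s.
With the tool pointing down it reaches from about 0.3 to 0.775 m from the base axis. Payload 14.6 kg.
Tool frame: the origin (TCP) lies midway between the tips of the shut fingers; the grasp point (between the pads) lies 19 mm behind it (bot.grip_depth is the distance from the TCP to the grasp point, in m); z points along the fingers, x is the direction in which the jaws open and shut, and the axes are right-handed (so a half turn about z gives the same grasp; the last joint's range is limited). The gripper opens to 85 mm and grips with 20 to 120 N. Pads are 22 mm wide; open, the fingers measure 114 mm over their backs; the gripper's body (76 mm by 85 mm) begins 54 mm behind the grasp point. The pads swing forward as they close: fully open they stand 13 mm farther back than shut.
Start: joints at [1.036, 0.3, 1.521, -0, 1.321, -0.067], TCP at [0.248, 0.491, 0.231] pointing down, gripper open.
Joint ranges: [-3.03, 3.03], [-0.79, 2.21], [0.23, 2.52], [-1.04, 4.18], [0, 3.07], [-2.55, 2.55]. Speed limits (rad/s): [2.22, 2.22, 2.57, 3.14, 3.14, 3.14].

### API

Orientations are given as a rotation vector (axis times angle).
In Python, from workcell import bot, capture, job gives the robot as it stands. The module is installed in compiled form; this text tells all that it offers.
- The arm moves only by the tool step_arm, never from a script. Its argument "commands" is a list of rows, each a list of 3 entries, a list of its own where there are three numbers: the turn, a rotation vector about the tool's x, y, z in degrees, then the shift along the tool's x, y, z in mm, then the opening in per cent of the stroke, from 0 (shut) to 100 (fully open). In form: [[[rx, ry, rz], [dx, dy, dz], gripper], ...]. A call has 1 to 12 rows; each row shifts and turns the commanded pose from where the row before left it, along the tool's axes as they then stand; what a row does not reach is not made up. A row lasts 1/8 s, in which the tool goes at most 62.5 mm and 10.7 degrees, less where a joint would pass 70% of its speed; a pose out of reach is approached as far as the arm can. A call with a gripper value outside its range is refused whole. The fingers move at their own pace and stop on an object; "squeeze" is the grip in N (left out, the last holds). Time passes only in rows, so rows that do not move let the fingers close. It gives the time, the measured TCP pose, the force and the opening at its end, in the units of the state.
- bot.state(): the state, without advancing time (a new reading comes with each control period).
- capture(name): name is "side" or "top"; returns a dict with "img" (400x640x3 uint8, blue, green, red), "range_z" (400x640 float32, m along the optical axis (not along the pixel's ray), 0 where there is no reading), "intrinsics" (3x3 intrinsics, pixels), "T" (4x4, takes a point from camera to world coordinates). Camera axes: x right, y up, looking along -z (the intrinsics and any distortion apply to the point x, -y, -z); pixel columns grow to the right and rows downward; lengths in m; the calibration is good to about 2 mm. A picture is of the moment at which its call begins.
- job.close_job(): hands the job in, once; it reports no verdict.
The state is a dict: "time_s": time; "joint_positions": joint angles; "qvel": joint speeds; "joint_efforts": joint torques, N m; "position": TCP position; "tool_rot": TCP orientation; "wrist_force": force on the tool from outside, world axes, zero at the start; "torque": the same for the moment, N m; "finger_gap": finger opening in m.
Only numpy, scipy, OpenCV 4.12 (cv2) and the standard library are available. Lean on these libraries where they do the work, as an engineer would, in place of code of your own. Each camera call takes 0.05 s, during which the arm holds its last target. There are 200 camera calls.

## Working session

There is one attempt and no reset: what is moved stays moved. The work goes in short steps, Python scripts to look and compute and a tool call to move; the robot and the scene stay as the last step left them, time stands still between calls to the robot, and variables do not carry over. Pictures are saved under pics/ and viewed, about 8 in all and at most 12, crops included, and the job is handed in when it is done.

Besides the shell and the picture viewer there is one more tool, called by a JSON object that holds its "name" and its "arguments", one argument or row to a line. step_arm: Moves the arm, as the interface text tells. Its arguments: {"type":"object","properties":{"commands":{"type":"array","items":{"type":"array"}},"squeeze":{"type":"number"}},"required":["commands"]}

```bash
mkdir -p pics; ls; cat > h.py <<'E'
import numpy as np, cv2
from scipy.spatial.transform import Rotation as R
from workcell import bot, capture, job
def pts(c):
    K=c["intrinsics"];z=c["range_z"];v,u=np.mgrid[0:400,0:640]
    P=np.stack([(u-K[0,2])/K[0,0]*z,-(v-K[1,2])/K[1,1]*z,-z],-1)
    W=P@c["T"][:3,:3].T+c["T"][:3,3]; W[z==0]=np.nan
    return W
E
python3 - <<'E'
from h import *
for n in("top","side"):
    c=capture(n);cv2.imwrite(f"pics/{n}0.png",c["img"]);np.savez(f"{n}0.npz",**c);print(n,c["intrinsics"].round(1).tolist(),c["T"].round(3).tolist(),(c["range_z"]==0).mean(), c.keys())
print(bot.state())
E
```

```text
pics
top [[361.8, 0.0, 321.9], [0.0, 361.8, 197.1], [0.0, 0.0, 1.0]] [[-0.009, 0.998, -0.065, 0.523], [-1.0, -0.007, 0.018, 0.106], [0.017, 0.065, 0.998, 0.775], [0.0, 0.0, 0.0, 1.0]] 0.00428515625 dict_keys(['img', 'range_z', 'intrinsics', 'T'])
side [[496.2, 0.0, 315.0], [0.0, 496.2, 196.8], [0.0, 0.0, 1.0]] [[0.917, 0.255, -0.307, 0.244], [-0.399, 0.624, -0.672, -0.633], [0.021, 0.738, 0.674, 0.822], [0.0, 0.0, 0.0, 1.0]] 0.00539453125 dict_keys(['img', 'range_z', 'intrinsics', 'T'])
{'time_s': 0.1, 'joint_positions': array([ 1.03639531e+00,  3.00441501e-01,  1.52150237e+00, -2.10964061e-05,
        1.32072358e+00, -6.66225679e-02]), 'qvel': array([ 0.00047951, -0.0017228 , -0.00281769, -0.0007974 ,  0.00068074,
        0.00067214]), 'joint_efforts': array([-9.49946188e-04, -5.44378817e+01, -3.62371802e+01, -1.36219323e-04,
        3.00675085e-03, -2.70610388e-05]), 'position': array([0.24790918, 0.49072563, 0.23077086]), 'tool_rot': array([ 2.67535725e+00,  1.64584470e+00, -1.47845770e-03]), 'wrist_force': array([ 0.30522666, -0.43292491, -0.55394914]), 'torque': array([-0.05205556, -0.03315998, -0.00461541]), 'finger_gap': 0.08536228484239672}
```

View pics/top0.png

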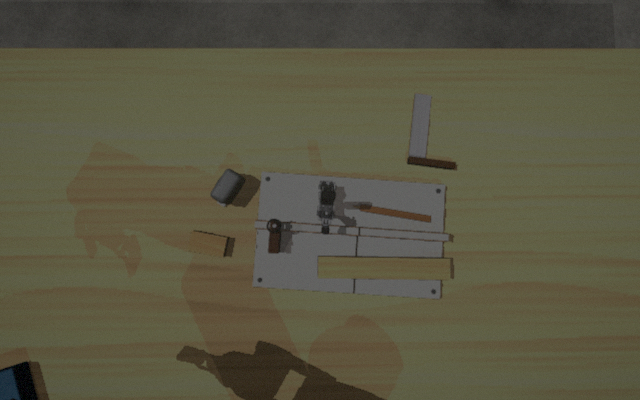

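View pics/side0.png

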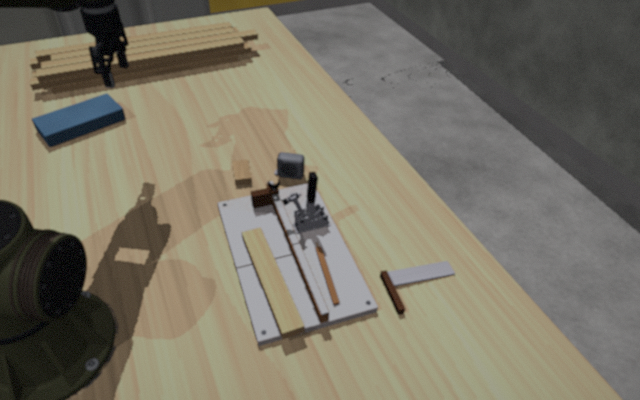

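Top view: board about (255–447, 172–298), batten at (317–452, 257–278), stop at (275, 235), clamp at (326, 200) and the fence along row ~230. Jig x runs roughly along world +x and jig y along world +y. The side view shows the handle upright at (312, 187).

```bash
python3 - <<'E'
from h import *
c=dict(np.load("top0.npz"));W=pts(c);img=c["img"];hsv=cv2.cvtColor(img,cv2.COLOR_BGR2HSV)
for p in [(300,270),(380,266),(380,205),(100,300),(300,226),(400,235),(275,245)]:
    print(p,hsv[p[1],p[0]],W[p[1],p[0]].round(4))
K=c["intrinsics"];T=c["T"]
def ray(uv,z):
    uv=np.atleast_2d(uv).astype(float)
    d=np.stack([(uv[:,0]-K[0,2])/K[0,0],-(uv[:,1]-K[1,2])/K[1,1],-np.ones(len(uv))],1)@T[:3,:3].T
    o=T[:3,3]; return (o+d*((z-o[2])/d[:,2])[:,None])[:,:2]
def rect(m,z,name):
    n,l,s,_=cv2.connectedComponentsWithStats(m.astype(np.uint8)); i=1+np.argmax(s[1:,4])
    v,u=np.where(l==i); q=ray(np.stack([u,v],1),z).astype(np.float32)
    (cx,cy),(a,b),t=cv2.minAreaRect(q); bx=cv2.boxPoints(((cx,cy),(a,b),t))
    print(name,len(u),"c",round(cx,4),round(cy,4),"wh",round(a,4),round(b,4),"ang",round(t,2),bx.round(4).tolist()); return l==i
v,u=np.mgrid[0:400,0:640]; roi=(u>240)&(u<465)&(v>160)&(v<305)
H,S,V=[hsv[...,i].astype(int) for i in range(3)]
white=roi&(S<60)&(V>70)
rect(cv2.morphologyEx(white.astype(np.uint8),cv2.MORPH_CLOSE,np.ones((9,9))),.018,"board")
bat=roi&(v>248)&(v<286)&(u>310)&(S>60)&(abs(W[...,2]-.04)<.008)
m=rect(bat,.040,"batten"); print("zmed",np.nanmedian(W[...,2][m]),np.nanmedian(W[...,2][white]))
for n,mm in (("high",roi&(W[...,2]>.06)),("fence",roi&(abs(W[...,2]-.049)<.006)&(v<250))):
    vv,uu=np.where(mm);print(n,len(uu))
    np.save(n+".npy",W[mm])
f=np.load("fence.npy"); 
h=np.load("high.npy");
# stop / clamp clusters
for nm,mm in (("stopknob",h[(h[:,2]>.07)&(h[:,1]>.16)]),("handle",h[h[:,2]>.14]),("all",h)):
    print(nm,len(mm),mm.min(0).round(3) if len(mm) else'',mm.max(0).round(3) if len(mm) else '',mm.mean(0).round(4) if len(mm) else '')
z=W[...,2]
print((z[180:260:3,262:345:3]*1000).round().astype(int))
cv2.imwrite("pics/crop1.png",cv2.convertScaleAbs(cv2.resize(img[165:305,240:465],None,fx=3.5,fy=3.5,interpolation=cv2.INTER_CUBIC),alpha=1.8))
E
```

```text
(300, 270) [30  5 95] [0.4211 0.1389 0.0171]
(380, 266) [24 95 97] [ 0.4305 -0.0232  0.0407]
(380, 205) [ 45   5 101] [ 0.5544 -0.0295  0.0188]
(100, 300) [23 86 95] [0.3618 0.5559 0.0018]
(300, 226) [20  8 97] [0.5124 0.1371 0.0496]
(400, 235) [30  3 97] [ 0.4926 -0.0634  0.0479]
(275, 245) [ 10 109  49] [0.4758 0.1859 0.0594]
board 20445 c 0.4983 0.0279 wh 0.4696 0.2956 ang 88.87 [[0.3458999991416931, -0.20399999618530273], [0.6413999795913696, -0.20980000495910645], [0.6506999731063843, 0.2597000002861023], [0.35519999265670776, 0.2655999958515167]]
batten 2812 c 0.4263 -0.0306 wh 0.2655 0.0441 ang 88.47 [[0.40070000290870667, -0.16269999742507935], [0.4447999894618988, -0.1639000028371811], [0.45190000534057617, 0.1014999970793724], [0.40779998898506165, 0.10270000249147415]]
zmed 0.03982031639239614 0.017975270146251332
high 664
fence 1660
stopknob 93 [0.5   0.174 0.072] [0.527 0.201 0.086] [0.5136 0.1859 0.0806]
handle 147 [0.557 0.074 0.141] [0.573 0.096 0.169] [0.5643 0.0853 0.1635]
all 664 [0.46  0.071 0.06 ] [0.589 0.201 0.169] [0.528  0.1217 0.105 ]
[[                  16 
[... 15781 characters left out ...]
   17
                    19]
 [                  20                   18                   16
                    17                   18                   17
                    18                   17                   18
                    17                   18                   18
                    18                   19                   20
                    21                   18                   17
                    16                   43                   40
                    40                   38                   38
                    40                   42                   44
                    39]]<stdin>:30: RuntimeWarning: invalid value encountered in cast
```

View pics/crop1.png

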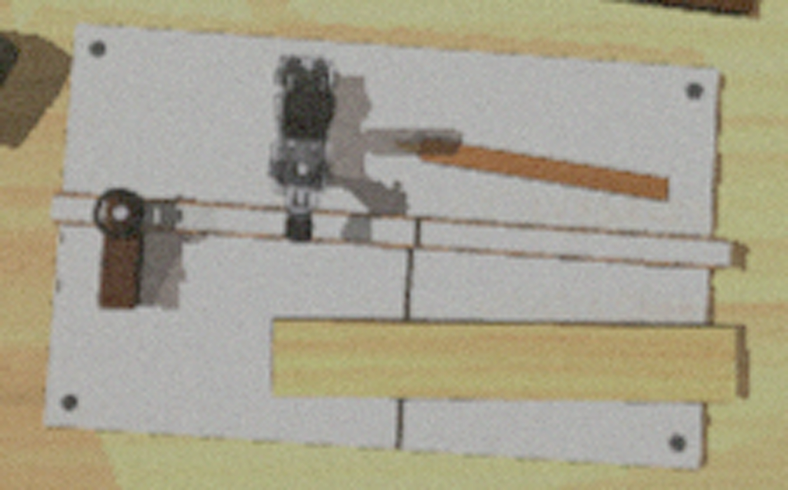

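```bash
cat >> h.py <<'E'
def ray(c,uv,z):
    K=c["intrinsics"];T=c["T"];uv=np.atleast_2d(uv).astype(float)
    d=np.stack([(uv[:,0]-K[0,2])/K[0,0],-(uv[:,1]-K[1,2])/K[1,1],-np.ones(len(uv))],1)@T[:3,:3].T
    o=T[:3,3]; return (o+d*((z-o[2])/d[:,2])[:,None])[:,:2]
E
python3 - <<'E'
from h import *
c=dict(np.load("top0.npz"));W=pts(c);z=cv2.medianBlur(W[...,2].astype(np.float32),3)
cr=lambda l:np.array(l)/3.5+[240,165]-.36
b=ray(c,cr([(78,25),(718,70),(702,467),(45,425)]),.018);print("board",b.round(4).tolist(),[np.linalg.norm(b[i]-b[i-1]).round(4) for i in range(4)])
s=ray(c,cr([(97,48),(694,91),(677,443),(69,402)]),.018);print("screws",s.round(4).tolist())
# fence front/back edges: where z crosses between .049 and board .018
F=[];Bk=[]
for u in list(range(288,318))+list(range(366,435)):
    col=np.where(z[215:250,u]>.034)[0]+215
    if len(col)>3: F.append((u,col.max()+.5)); Bk.append((u,col.min()-.5))
res=[]
for E in(F,Bk):
    q=ray(c,E,.049).astype(np.float32); vx,vy,x0,y0=cv2.fitLine(q,cv2.DIST_HUBER,0,.01,.01).ravel(); 
    print("fence edge",vx,vy,x0,y0,np.degrees(np.arctan2(vx,vy)), "x at y=.085",x0+(.085-y0)*vx/vy)
vx,vy,x0,y0=cv2.fitLine(ray(c,F,.049).astype(np.float32),cv2.DIST_HUBER,0,.01,.01).ravel()
ey=np.array([vx,vy])*np.sign(vy);ex=np.array([ey[1],-ey[0]]);p0=np.array([x0,y0])
loc=lambda q:np.stack([(q-p0)@ex,(q-p0)@ey],-1)
print("board corners in fence frame",loc(b).round(4).tolist())
print("kerf", loc(ray(c,cr([(418,232)]),.049)),loc(ray(c,cr([(402,425)]),.018)))
w=W.reshape(-1,3);w=w[np.isfinite(w).all(1)];L=np.c_[loc(w[:,:2]),w[:,2]]
def st(n,m): q=L[m];print(n,len(q),np.percentile(q,[3,50,97],0).round(4).tolist())
near=(abs(L[:,1]-.02)<.3)
st("stop block",near&(L[:,2]>.052)&(L[:,2]<.068)&(L[:,0]<-.004)&(L[:,0]>-.06))
st("handle",near&(L[:,2]>.15)&(L[:,0]<.15)&(L[:,0]>0)); st("arm",near&(L[:,2]>.105)&(L[:,2]<.128)&(L[:,0]<.05)&(L[:,0]>-.02))
bb=np.array([[.4007,-.1627],[.4448,-.1639],[.4519,.1015],[.4078,.1027]]);print("batten",loc(bb).round(4).tolist())
np.savez("fr.npz",ex=ex,ey=ey,p0=p0)
E
```

```text
board [[0.6263, 0.2179], [0.5965, -0.1679], [0.3605, -0.1511], [0.3896, 0.2367]] [np.float64(0.2374), np.float64(0.3869), np.float64(0.2366), np.float64(0.3889)]
screws [[0.6123, 0.2065], [0.5838, -0.1529], [0.3747, -0.1366], [0.4028, 0.2227]]
fence edge 0.076503865 0.9970693 0.49202427 0.024482332 4.3876357 x at y=.085 0.4966677
fence edge 0.076332115 0.9970825 0.5081661 0.00032013547 4.377766 x at y=.085 0.5146488
board corners in fence frame [[0.119, 0.2031], [0.1188, -0.1838], [-0.1177, -0.1851], [-0.1184, 0.2038]]
kerf [[ 0.00987483 -0.00478442]] [[-0.1047589  -0.00605708]]
stop block 217 [[-0.044, 0.1541, 0.0573], [-0.0247, 0.1635, 0.0599], [-0.0057, 0.173, 0.0624]]
handle 135 [[0.0608, 0.0554, 0.1559], [0.068, 0.066, 0.1658], [0.0758, 0.0772, 0.168]]
arm 172 [[0.0027, 0.0593, 0.1098], [0.0212, 0.066, 0.1167], [0.0392, 0.0735, 0.1232]]
batten [[-0.0767, -0.1936], [-0.0327, -0.1914], [-0.0459, 0.0737], [-0.09, 0.0715]]
```

```bash
cat >> h.py <<'E'
fr=np.load("fr.npz");EX,EY=fr["ex"],fr["ey"];O=fr["p0"]+.065*EY
J=np.eye(4);J[:2,0]=EX;J[:2,1]=EY;J[:2,3]=O
def tool(t):  # tool axes in jig: x=+y, z down, tilted t deg towards +x
    s,c=np.sin(np.radians(t)),np.cos(np.radians(t)); z=np.array([s,0,-c]);x=np.array([0,1,0.])
    return J[:3,:3]@np.stack([x,np.cross(z,x),z],1)
def goal(x,y,z,t=0):
    s=bot.state();Rt=R.from_rotvec(s["tool_rot"]).as_matrix();g=tool(t)
    p=(J@[x/1e3,y/1e3,z/1e3,1])[:3]
    print("turn",np.degrees(R.from_matrix(Rt.T@g).as_rotvec()).round(2),"shift(after turn)",(1e3*g.T@(p-s["position"])).round(1))
def st():
    s=bot.state();p=np.linalg.inv(J)@np.r_[s["position"],1]
    f=J[:3,:3].T@s["wrist_force"];print("t",round(s["time_s"],2),"jig",(p[:3]*1e3).round(1),"F",f.round(2),"gap",round(s["finger_gap"],4))
E
python3 -c "
from h import *
st();print(O);goal(-112,-125,200);goal(-112,-125,14)"
```

```text
t 0.1 jig [-279.1  381.2  230.8] F [ 0.34 -0.41 -0.55] gap 0.0854
[0.49699703 0.08929183]
turn [-1.000e-02  6.000e-02 -2.241e+01] shift(after turn) [-506.2  167.1   30.8]
turn [-1.000e-02  6.000e-02 -2.241e+01] shift(after turn) [-506.2  167.1  216.8]
```

{"name": "step_arm", "arguments": {
  "commands": [
    [[0,0,-7.5],[0,0,0],100],
    [[0,0,-7.5],[0,0,0],100],
    [[0,0,-7.4],[0,0,0],100],
    [[0,0,0],[-60,20,5],100],
    [[0,0,0],[-60,20,5],100],
    [[0,0,0],[-60,20,5],100],
    [[0,0,0],[-60,20,5],100],
    [[0,0,0],[-60,20,5],100],
    [[0,0,0],[-60,20,5],100],
    [[0,0,0],[-60,20,0],100],
    [[0,0,0],[-60,20,0],100],
    [[0,0,0],[0,0,0],100]
  ]
}}

```text
time_s: 1.6
position: [0.3692, 0.0034, 0.2016]
tool_rot: [2.313, 2.126, -0.001]
wrist_force: [0.2, 0.4, -0.1]
finger_gap: 0.0857
```

```bash
python3 -c "
from h import *
st();goal(-112,-125,14)"
```

```text
t 1.6 jig [-120.8  -95.4  201.6] F [ 0.2   0.43 -0.14] gap 0.0857
turn [-0.02  0.02 -0.42] shift(after turn) [-29.6   8.8 187.6]
```

{"name": "step_arm", "arguments": {
  "commands": [
    [[0,0,-0.4],[-10,3,50],100],
    [[0,0,0],[-10,3,50],100],
    [[0,0,0],[-10,3,45],100],
    [[0,0,0],[0,0,25],100],
    [[0,0,0],[0,0,10],100],
    [[0,0,0],[0,0,6],100],
    [[0,0,0],[0,0,0],100]
  ]
}}

```text
time_s: 2.48
position: [0.376, -0.0234, 0.0161]
tool_rot: [2.297, 2.143, 0.001]
wrist_force: [0.5, 0.5, 0.1]
finger_gap: 0.0852
```

```bash
python3 - <<'E'
from h import *
st()
a=capture("side")["img"][150:380,200:420];b=capture("top")["img"][165:325,240:460]
f=lambda i,k:cv2.convertScaleAbs(cv2.resize(i,None,fx=k,fy=k,interpolation=cv2.INTER_CUBIC),alpha=1.6)
A=f(a,1.8);B=f(b,1.8);B=cv2.copyMakeBorder(B,0,A.shape[0]-B.shape[0],0,0,cv2.BORDER_CONSTANT)
cv2.imwrite("pics/p1.png",np.hstack([A,B]))
E
```

```text
t 2.48 jig [-112.  -121.6   16.1] F [0.48 0.58 0.09] gap 0.0852
```

View pics/p1.png

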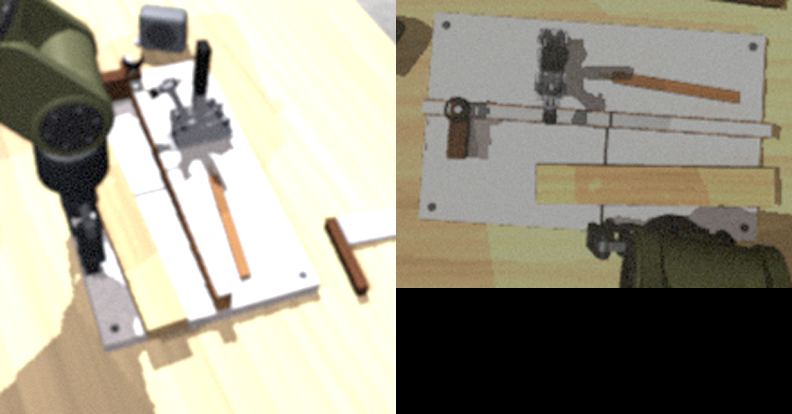

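The side view shows both fingertips at the board level just in front of the batten, at (92, 262). The top view shows the batten undisturbed. Now I push it sideways towards the fence.

{"name": "step_arm", "arguments": {
  "commands": [
    [[0,0,0],[0,8,0],100],
    [[0,0,0],[0,6,0],100],
    [[0,0,0],[0,6,0],100],
    [[0,0,0],[0,6,0],100],
    [[0,0,0],[0,6,0],100],
    [[0,0,0],[0,6,0],100],
    [[0,0,0],[0,5,0],100],
    [[0,0,0],[0,3,0],100],
    [[0,0,0],[0,0,0],100]
  ]
}}

```text
time_s: 3.7
position: [0.4219, -0.0269, 0.0157]
tool_rot: [2.298, 2.142, 0.0]
wrist_force: [-0.1, 0.2, -1.1]
finger_gap: 0.0855
```

```bash
python3 -c "
from h import *
st()"
```

```text
t 3.7 jig [ -66.  -121.6   15.7] F [-0.12  0.19 -1.12] gap 0.0855
```

{"name": "step_arm", "arguments": {
  "commands": [
    [[0,0,0],[0,2,0],100],
    [[0,0,0],[0,2,0],100],
    [[0,0,0],[0,2,0],100],
    [[0,0,0],[0,0,0],100]
  ]
}}

```text
time_s: 4.2
position: [0.4278, -0.0273, 0.0158]
tool_rot: [2.298, 2.142, 0.0]
wrist_force: [-0.2, -0.2, -1.2]
finger_gap: 0.0853
```

{"name": "step_arm", "arguments": {
  "commands": [
    [[0,0,0],[0,1,0],100],
    [[0,0,0],[0,1,0],100],
    [[0,0,0],[0,0,0],100]
  ]
}}

```text
time_s: 4.58
position: [0.4297, -0.0274, 0.0158]
tool_rot: [2.298, 2.142, 0.0]
wrist_force: [0.3, -0.6, 0.0]
finger_gap: 0.0855
```

{"name": "step_arm", "arguments": {
  "commands": [
    [[0,0,0],[0,1,0],100],
    [[0,0,0],[0,1,0],100],
    [[0,0,0],[0,0,0],100]
  ]
}}

```text
time_s: 4.95
position: [0.4318, -0.0276, 0.0158]
tool_rot: [2.298, 2.142, 0.0]
wrist_force: [0.2, -0.7, 1.2]
finger_gap: 0.0852
```

```bash
cat >> h.py <<'E'
def batten(c):
    W=pts(c);hsv=cv2.cvtColor(c["img"],cv2.COLOR_BGR2HSV)
    m=(hsv[...,1]>60)&(abs(W[...,2]-.04)<.008)&(hsv[...,0]<35)&(hsv[...,2]>60)
    L=(np.nan_to_num(W)-J[:3,3])@J[:3,:3]; m&=(L[...,0]>-.12)&(L[...,0]<.005)&(L[...,1]>-.3)&(L[...,1]<.13)
    v,u=np.where(m);q=(ray(c,np.stack([u,v],1),.04)-O)@np.stack([EX,EY],1)*1e3
    q=q[(q[:,0]<3)]
    for a in range(-280,120,40):
        k=q[(q[:,1]>a)&(q[:,1]<a+40)]
        if len(k)>20: print("y",a,a+40,"x",np.percentile(k[:,0],[2,98]).round(1),len(k))
    print("y ends",np.percentile(q[:,1],[0.3,99.7]).round(1))
E
python3 - <<'E'
from h import *
c=capture("top");st();batten(c);cv2.imwrite("pics/p2.png",cv2.convertScaleAbs(cv2.resize(c["img"][165:325,240:460],None,fx=3,fy=3,interpolation=cv2.INTER_CUBIC),alpha=1.6))
batten(dict(np.load("top0.npz")))
E
```

```text
t 5.0 jig [ -56.2 -121.5   15.7] F [ 0.24 -0.44  0.18] gap 0.0855
y -280 -240 x [-36.9  -0. ] 171
y -240 -200 x [-39.1   0.5] 394
y -200 -160 x [-36.5   0.5] 296
y -160 -120 x [-27.4   0.7] 266
y -120 -80 x [-43.3   0.2] 351
y -80 -40 x [-43.9  -0. ] 430
y -40 0 x [-43.3  -2.7] 417
y 0 40 x [-43.7   1.3] 78
y ends [-258.    21.7]
y -280 -240 x [-76.8 -33. ] 207
y -240 -200 x [-76.5 -34. ] 432
y -200 -160 x [-78.1 -37.4] 417
y -160 -120 x [-80.5 -39.6] 415
y -120 -80 x [-82.9 -41.3] 433
y -80 -40 x [-84.4 -23.7] 429
y -40 0 x [-86.4 -45.9] 417
y 0 40 x [-87.6   1.3] 91
y ends [-257.7   13. ]
```

View pics/p2.png

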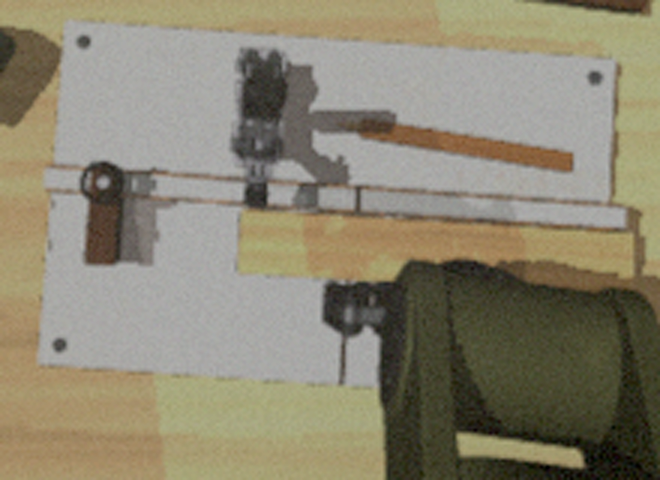

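The batten (240–630, rows 208–280) is parallel to the fence and nearly touching it. I'll go on gently by feel.

{"name": "step_arm", "arguments": {
  "commands": [
    [[0,0,0],[0,0.7,0],100],
    [[0,0,0],[0,0.7,0],100],
    [[0,0,0],[0,0,0],100]
  ]
}}

```text
time_s: 5.38
position: [0.433, -0.0276, 0.0157]
tool_rot: [-2.298, -2.142, 0.0]
wrist_force: [-0.7, 1.0, 0.6]
finger_gap: 0.0851
```

{"name": "step_arm", "arguments": {
  "commands": [
    [[0,0,0],[0,0.7,0],100],
    [[0,0,0],[0,0.7,0],100],
    [[0,0,0],[0,0,0],100]
  ]
}}

```text
time_s: 5.75
position: [0.4335, -0.0276, 0.0155]
tool_rot: [-2.297, -2.141, 0.002]
wrist_force: [-9.0, 0.6, 5.2]
finger_gap: 0.0855
```

{"name": "step_arm", "arguments": {
  "commands": [
    [[0,0,0],[0,-8,0],100],
    [[0,0,0],[0,-10,-10],100],
    [[0,0,0],[0,0,-50],60],
    [[0,0,0],[-40,0,-10],0],
    [[0,0,0],[-50,15,0],0],
    [[0,0,0],[-50,20,0],0],
    [[0,0,0],[-23,14,0],0],
    [[0,0,0],[0,0,0],0],
    [[0,0,0],[0,0,0],0]
  ]
}}

```text
time_s: 6.88
position: [0.4535, -0.1918, 0.0855]
tool_rot: [-2.297, -2.142, 0.0]
wrist_force: [0.1, 0.4, 0.0]
finger_gap: 0.0
```

```bash
python3 - <<'E'
from h import *
st();goal(-22,-285,27)
batten(capture("top"))
E
```

```text
t 6.88 jig [ -21.9 -283.6   85.5] F [0.08 0.43 0.03] gap 0.0
turn [-0.03 -0.01  0.4 ] shift(after turn) [-1.4 -0.1 58.5]
y -280 -240 x [-43.    0.6] 208
y -240 -200 x [-41.5   0.4] 422
y -200 -160 x [-40.9   0.5] 422
y -160 -120 x [-41.2   0.7] 427
y -120 -80 x [-41.    0.3] 419
y -80 -40 x [-40.7   0.1] 422
y -40 0 x [-41.1  -0.1] 418
y 0 40 x [-39.8   0.9] 71
y ends [-258.2   13.6]
```

{"name": "step_arm", "arguments": {
  "commands": [
    [[0,0,0.4],[0,0,30],0],
    [[0,0,0],[0,0,20],0],
    [[0,0,0],[0,0,8.5],0],
    [[0,0,0],[6,0,0],0],
    [[0,0,0],[5,0,0],0],
    [[0,0,0],[5,0,0],0],
    [[0,0,0],[7,0,0],0],
    [[0,0,0],[7,0,0],0],
    [[0,0,0],[7,0,0],0],
    [[0,0,0],[7,0,0],0],
    [[0,0,0],[7,0,0],0],
    [[0,0,0],[3,0,0],0]
  ]
}}

```text
time_s: 8.43
position: [0.4581, -0.1382, 0.0272]
tool_rot: [-2.305, -2.135, 0.0]
wrist_force: [-0.9, -1.3, 1.1]
finger_gap: -0.0001
```

```bash
python3 - <<'E'
from h import *
st()
batten(capture("top"))
E
```

```text
t 8.43 jig [ -21.4 -229.8   27.2] F [-0.78 -1.4   1.12] gap -0.0001
y -240 -200 x [-42.1   1.2] 57
y -200 -160 x [-41.6   0.5] 348
y -160 -120 x [-41.3   0.8] 430
y -120 -80 x [-41.5   0.4] 425
y -80 -40 x [-41.    0.2] 427
y -40 0 x [-41.2  -0.1] 419
y 0 40 x [-41.4   0.5] 422
y 40 80 x [-40.5   0.7] 120
y ends [-214.2   50.6]
```

{"name": "step_arm", "arguments": {
  "commands": [
    [[0,0,0],[6,0,0],0],
    [[0,0,0],[6,0,0],0],
    [[0,0,0],[6,0,0],0],
    [[0,0,0],[5,0,0],0],
    [[0,0,0],[4,0,0],0],
    [[0,0,0],[3,0,0],0],
    [[0,0,0],[1,0,0],0],
    [[0,0,0],[0,0,0],0]
  ]
}}

```text
time_s: 9.48
position: [0.4605, -0.1077, 0.0272]
tool_rot: [-2.305, -2.134, -0.0]
wrist_force: [0.2, -0.1, -0.1]
finger_gap: -0.0004
```

```bash
python3 - <<'E'
from h import *
st()
c=capture("top");batten(c);np.savez("top1.npz",**c)
cv2.imwrite("pics/p3.png",cv2.convertScaleAbs(cv2.resize(c["img"][200:290,250:410],None,fx=5,fy=5,interpolation=cv2.INTER_CUBIC),alpha=1.6))
E
```

```text
t 9.47 jig [ -21.3 -199.2   27.2] F [ 0.22 -0.05 -0.12] gap -0.0004
y -200 -160 x [-42.   1.] 85
y -160 -120 x [-41.6   0.6] 398
y -120 -80 x [-41.4   0.5] 423
y -80 -40 x [-41.1   0.1] 424
y -40 0 x [-41.3  -0.1] 420
y 0 40 x [-41.5   0.5] 428
y 40 80 x [-41.5  -0. ] 415
y ends [-183.5   81.3]
```

View pics/p3.png

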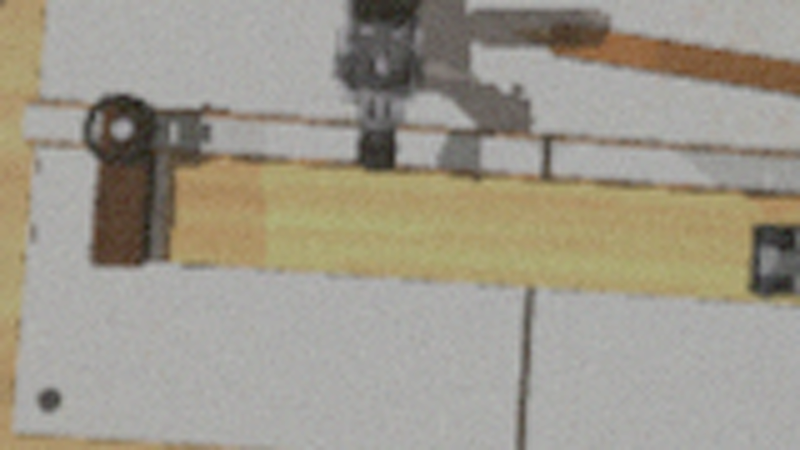

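The batten end (x ≈ 170) is about 20 px (7–8 mm) short of the stop (x ≈ 148), flush with the fence. I'll creep.

{"name": "step_arm", "arguments": {
  "commands": [
    [[0,0,0],[1.5,0,0],0],
    [[0,0,0],[1.5,0,0],0],
    [[0,0,0],[1,0,0],0],
    [[0,0,0],[0,0,0],0]
  ]
}}

```text
time_s: 10.02
position: [0.4608, -0.1037, 0.0272]
tool_rot: [-2.305, -2.134, -0.0]
wrist_force: [-0.4, -0.6, -0.0]
finger_gap: 0.0
```

{"name": "step_arm", "arguments": {
  "commands": [
    [[0,0,0],[0.6,0,0],0],
    [[0,0,0],[0.6,0,0],0],
    [[0,0,0],[0,0,0],0]
  ]
}}

```text
time_s: 10.4
position: [0.4609, -0.1025, 0.0272]
tool_rot: [2.305, 2.134, 0.0]
wrist_force: [0.2, -0.2, -0.0]
finger_gap: -0.0001
```

{"name": "step_arm", "arguments": {
  "commands": [
    [[0,0,0],[0.5,0,0],0],
    [[0,0,0],[0.5,0,0],0],
    [[0,0,0],[0,0,0],0]
  ]
}}

```text
time_s: 10.78
position: [0.461, -0.1015, 0.0272]
tool_rot: [-2.305, -2.134, -0.0]
wrist_force: [0.6, 0.1, -0.1]
finger_gap: -0.0001
```

{"name": "step_arm", "arguments": {
  "commands": [
    [[0,0,0],[0.4,0,0],0],
    [[0,0,0],[0.3,0,0],0],
    [[0,0,0],[0,0,0],0]
  ]
}}

```text
time_s: 11.15
position: [0.4611, -0.1012, 0.0273]
tool_rot: [2.305, 2.134, -0.0]
wrist_force: [-0.5, -5.0, -0.7]
finger_gap: 0.0001
```

{"name": "step_arm", "arguments": {
  "commands": [
    [[0,0,0],[0.3,0,0],0],
    [[0,0,0],[0.3,0,0],0],
    [[0,0,0],[0,0,0],0]
  ]
}}

```text
time_s: 11.52
position: [0.4612, -0.101, 0.0274]
tool_rot: [2.304, 2.134, -0.001]
wrist_force: [-1.0, -10.4, -0.2]
finger_gap: -0.0004
```

{"name": "step_arm", "arguments": {
  "commands": [
    [[0,0,0],[0.3,0,0],0],
    [[0,0,0],[0,0,0],0]
  ]
}}

```text
time_s: 11.78
position: [0.4612, -0.1008, 0.0274]
tool_rot: [2.304, 2.133, -0.001]
wrist_force: [-1.4, -10.1, 0.1]
finger_gap: -0.0002
```

Butt felt at about 5 N, then a plateau at 10 N. That is near the slip limit, so I back off now and re-press the side.

{"name": "step_arm", "arguments": {
  "commands": [
    [[0,0,0],[-2,0,0],0],
    [[0,0,0],[-12,0,0],0],
    [[0,0,0],[0,0,-50],0],
    [[0,0,0],[20,-50,-10],50],
    [[0,0,0],[50,-14,0],100],
    [[0,0,0],[60,0,0],100],
    [[0,0,0],[0,0,30],100],
    [[0,0,0],[0,0,30],100],
    [[0,0,0],[0,0,12],100],
    [[0,0,0],[0,0,0],100]
  ]
}}

```text
time_s: 13.02
position: [0.4061, 0.0203, 0.0151]
tool_rot: [-2.305, -2.133, 0.001]
wrist_force: [0.7, 0.1, 0.3]
finger_gap: 0.0855
```

```bash
python3 - <<'E'
from h import *
st();goal(-60,-75,16)
c=capture("top");batten(c)
a=dict(np.load("top0.npz"))
def stop(c):
    W=pts(c);L=(W-J[:3,3])@J[:3,:3]*1e3
    m=(abs(L[...,2]-60)<7)&(L[...,0]<-8)&(L[...,0]>-38)&(L[...,1]>50)&(L[...,1]<140)
    v,u=np.where(m);q=(ray(c,np.stack([u,v],1),.06)-O)@EY*1e3;print("stop y",np.percentile(q,[5,50,95]).round(2),q.mean().round(2),len(q))
for i in("top0.npz","top1.npz"):stop(dict(np.load(i)))
stop(c)
E
```

```text
t 13.03 jig [-85.4 -75.7  15.1] F [0.73 0.11 0.28] gap 0.0855
turn [-0.06 -0.   -0.05] shift(after turn) [ 0.7 25.4 -0.9]
y -200 -160 x [-41.8   0.8] 202
y -160 -120 x [-41.5   0.7] 429
y -120 -80 x [-41.9   0.5] 430
y -80 -40 x [-41.9   0.1] 430
y -40 0 x [-41.5   0. ] 424
y 0 40 x [-41.6   0.2] 425
y 40 80 x [-41.3   0.1] 422
y 80 120 x [-41.1  -0.9] 88
y ends [-209.7   87.5]
stop y [ 89.77  98.67 107.83] 98.72 157
stop y [ 89.77  98.6  107.83] 98.7 158
stop y [ 89.76  98.6  107.83] 98.7 156
```

{"name": "step_arm", "arguments": {
  "commands": [
    [[0,0,0],[0,10,0],100],
    [[0,0,0],[0,10,0],100],
    [[0,0,0],[0,6,0],100],
    [[0,0,0],[0,2,0],100],
    [[0,0,0],[0,1,0],100],
    [[0,0,0],[0,1,0],100],
    [[0,0,0],[0,0,0],100]
  ]
}}

```text
time_s: 13.95
position: [0.436, 0.0183, 0.0152]
tool_rot: [-2.305, -2.134, 0.0]
wrist_force: [-0.3, 0.4, 0.0]
finger_gap: 0.0854
```

{"name": "step_arm", "arguments": {
  "commands": [
    [[0,0,0],[0,0.5,0],100],
    [[0,0,0],[0,0.3,0],100],
    [[0,0,0],[0,0,0],100]
  ]
}}

```text
time_s: 14.32
position: [0.4369, 0.0182, 0.0152]
tool_rot: [-2.305, -2.134, 0.0]
wrist_force: [-0.3, -0.9, -0.4]
finger_gap: 0.0853
```

{"name": "step_arm", "arguments": {
  "commands": [
    [[0,0,0],[0,0.4,0],100],
    [[0,0,0],[0,0.3,0],100],
    [[0,0,0],[0,0,0],100]
  ]
}}

```text
time_s: 14.7
position: [0.4373, 0.0182, 0.0152]
tool_rot: [-2.305, -2.134, 0.001]
wrist_force: [-4.6, 0.3, 3.8]
finger_gap: 0.0853
```

{"name": "step_arm", "arguments": {
  "commands": [
    [[0,0,0],[0,0.4,0],100],
    [[0,0,0],[0,0.3,0],100],
    [[0,0,0],[0,0,0],100]
  ]
}}

```text
time_s: 15.08
position: [0.4372, 0.0182, 0.015]
tool_rot: [-2.304, -2.133, 0.003]
wrist_force: [-9.9, 1.3, 7.5]
finger_gap: 0.0852
```

{"name": "step_arm", "arguments": {
  "commands": [
    [[0,0,0],[0,-4,0],100],
    [[0,0,0],[0,-12,0],100],
    [[0,0,0],[0,0,-50],60],
    [[0,0,0],[-40,0,-10],0],
    [[0,0,0],[-50,20,0],0],
    [[0,0,0],[-42,29,0],0],
    [[0,0,0],[0,0,0],0],
    [[0,0,0],[0,0,30],0],
    [[0,0,0],[0,0,18],0],
    [[0,0,0],[0,0,0],0]
  ]
}}

```text
time_s: 16.32
position: [0.4598, -0.1151, 0.0263]
tool_rot: [-2.303, -2.133, 0.002]
wrist_force: [-0.6, -0.5, 0.1]
finger_gap: 0.0001
```

```bash
python3 - <<'E'
from h import *
st();goal(-21.2,-193.5,27)
E
```

```text
t 16.32 jig [ -21.4 -206.6   26.3] F [-0.54 -0.54  0.12] gap 0.0001
turn [-0.15 -0.04  0.01] shift(after turn) [13.1  0.2 -0.7]
```

{"name": "step_arm", "arguments": {
  "commands": [
    [[0,0,0],[6,0,0],0],
    [[0,0,0],[4,0,0],0],
    [[0,0,0],[2,0,0],0],
    [[0,0,0],[1,0,0],0],
    [[0,0,0],[0,0,0],0]
  ]
}}

```text
time_s: 16.95
position: [0.4621, -0.103, 0.0273]
tool_rot: [2.305, 2.134, 0.0]
wrist_force: [-0.3, 0.2, -0.1]
finger_gap: -0.0003
```

{"name": "step_arm", "arguments": {
  "commands": [
    [[0,0,0],[0.4,0,0],0],
    [[0,0,0],[0.2,0,0],0],
    [[0,0,0],[0,0,0],0]
  ]
}}

```text
time_s: 17.32
position: [0.4621, -0.1025, 0.0272]
tool_rot: [-2.305, -2.134, 0.0]
wrist_force: [-0.1, -0.1, -0.4]
finger_gap: -0.0001
```

{"name": "step_arm", "arguments": {
  "commands": [
    [[0,0,0],[0.4,0,0],0],
    [[0,0,0],[0.4,0,0],0],
    [[0,0,0],[0.2,0,0],0],
    [[0,0,0],[0,0,0],0]
  ]
}}

```text
time_s: 17.82
position: [0.4622, -0.1014, 0.0272]
tool_rot: [2.305, 2.135, 0.0]
wrist_force: [-0.3, -0.3, -0.4]
finger_gap: 0.0
```

{"name": "step_arm", "arguments": {
  "commands": [
    [[0,0,0],[0.3,0,0],0],
    [[0,0,0],[0,0,0],0]
  ]
}}

```text
time_s: 18.08
position: [0.4622, -0.1013, 0.0272]
tool_rot: [2.305, 2.134, -0.0]
wrist_force: [0.4, -1.6, 0.2]
finger_gap: -0.0
```

{"name": "step_arm", "arguments": {
  "commands": [
    [[0,0,0],[0.2,0,0],0],
    [[0,0,0],[0,0,0],0]
  ]
}}

```text
time_s: 18.32
position: [0.4622, -0.1011, 0.0273]
tool_rot: [2.305, 2.134, -0.0]
wrist_force: [-1.0, -4.9, -0.5]
finger_gap: 0.0003
```

```bash
python3 -c "
from h import *
st()"
```

```text
t 18.32 jig [ -20.1 -192.5   27.3] F [-0.65 -4.96 -0.52] gap 0.0003
```

Butted again at the same place, about 5 N, with no slip. Now I retreat and go up to the handle, tilting the tool forward.

{"name": "step_arm", "arguments": {
  "commands": [
    [[0,0,0],[-2,0,0],0],
    [[0,0,0],[-12,0,0],0],
    [[0,0,0],[0,0,-60],0],
    [[0,0,0],[0,0,-60],0],
    [[0,0,0],[0,-20,-50],0],
    [[0,0,0],[50,-20,-30],0],
    [[0,0,0],[55,0,0],0],
    [[0,0,0],[55,0,0],0],
    [[0,0,0],[46,0,0],0],
    [[-10,0,0],[0,0,0],0],
    [[-10,0,0],[0,0,0],0],
    [[-10,0,0],[0,0,0],0]
  ]
}}

```text
time_s: 19.82
position: [0.4372, 0.0934, 0.2278]
tool_rot: [1.988, 1.841, 0.5]
wrist_force: [1.3, -0.2, 0.8]
finger_gap: -0.0004
```

{"name": "step_arm", "arguments": {
  "commands": [
    [[-10,0,0],[0,0,0],0],
    [[-10,0,0],[0,0,0],0],
    [[-10,0,0],[0,0,0],0],
    [[0,0,0],[0,0,0],0]
  ]
}}

```text
time_s: 20.32
position: [0.4358, 0.0799, 0.2415]
tool_rot: [1.719, 1.577, 0.784]
wrist_force: [-1.2, -1.0, 0.6]
finger_gap: -0.0001
```

```bash
python3 - <<'E'
from h import *
st();goal(38,1,148,60)
c=capture("top");batten(c)
E
```

```text
t 20.32 jig [-60.3 -14.  241.5] F [-1.11 -1.09  0.65] gap -0.0001
turn [-6.63  0.9  -0.05] shift(after turn) [ 15.  -31.9 131.9]
y -200 -160 x [-40.5   0.5] 195
y -160 -120 x [-41.2   0.7] 426
y -120 -80 x [-40.9   0.3] 417
y -80 -40 x [-40.7   0.5] 425
y -40 0 x [-41.1  -0.1] 413
y 0 40 x [-41.4   0.4] 426
y 40 80 x [-41.2  -0.3] 401
y ends [-211.6   83.1]
```

{"name": "step_arm", "arguments": {
  "commands": [
    [[-6.6,0.9,0],[0,0,0],0],
    [[0,0,0],[5,-10.5,44],0],
    [[0,0,0],[5,-10.5,44],0],
    [[0,0,0],[5,-11,34],0],
    [[0,0,0],[0,0,10],0],
    [[0,0,0],[0,0,0],0]
  ]
}}

```text
time_s: 21.12
position: [0.5171, 0.0526, 0.2153]
tool_rot: [1.697, 1.619, 0.86]
wrist_force: [-0.1, -0.4, -0.6]
finger_gap: -0.0001
```

```bash
python3 - <<'E'
from h import *
st();goal(60,0,146,60)
a=capture("side")["img"][130:330,200:420];b=capture("top")["img"][165:325,240:460]
f=lambda i,k:cv2.convertScaleAbs(cv2.resize(i,None,fx=k,fy=k,interpolation=cv2.INTER_CUBIC),alpha=1.6)
A=f(a,1.8);B=f(b,1.8);B=cv2.copyMakeBorder(B,0,A.shape[0]-B.shape[0],0,0,cv2.BORDER_CONSTANT)
cv2.imwrite("pics/p4.png",np.hstack([A,B]))
E
```

```text
t 21.12 jig [ 22.8 -35.  215.3] F [-0.12 -0.44 -0.61] gap -0.0001
turn [-5.98 -3.21 -0.09] shift(after turn) [ 35.  -41.4  66.8]
```

View pics/p4.png

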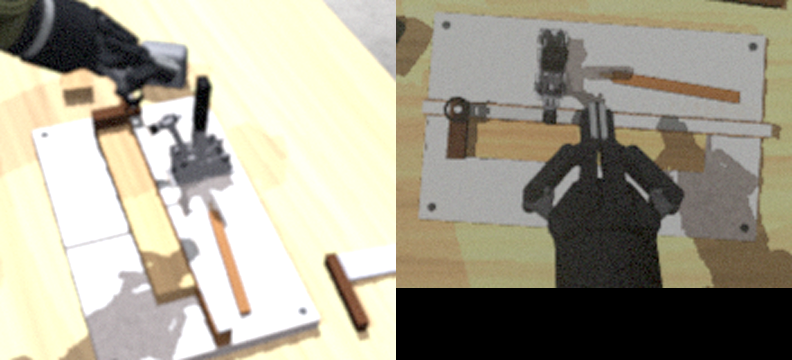

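The side view shows the fingers above the fence, off from where I commanded. The top view shows them at about (598, 115), roughly 35 mm to −y of the clamp. The tilt seems limited, so I check the joints.

```bash
python3 - <<'E'
from h import *
s=bot.state();print(s["joint_positions"].round(3),s["qvel"].round(2))
for t in (20,35,45):goal(38,1,160,t)
E
```

```text
[ 0.055 -0.062  2.23  -1.038  0.058 -0.458] [ 0.   -0.01  0.   -0.01 -0.    0.01]
turn [34.07 -3.13  1.07] shift(after turn) [35.7 -4.3 57.8]
turn [19.08 -3.21  0.64] shift(after turn) [ 35.7 -19.1  54.7]
turn [ 9.08 -3.24  0.36] shift(after turn) [ 35.7 -28.3  50.5]
```

{"name": "step_arm", "arguments": {
  "commands": [
    [[9.5,-1.6,0.3],[0,0,0],0],
    [[9.5,-1.6,0.3],[0,0,0],0],
    [[0,0,0],[0,0,0],0]
  ]
}}

```text
time_s: 21.6
position: [0.5225, 0.0383, 0.2206]
tool_rot: [1.805, 1.64, 0.692]
wrist_force: [-0.5, 0.3, 0.1]
finger_gap: 0.0004
```

```bash
python3 - <<'E'
from h import *
s=bot.state();print(s["joint_positions"].round(3),s["qvel"].round(2));st()
goal(36,0,165,35);goal(36,0,150,35)
E
```

```text
[ 0.064 -0.048  2.135 -0.491  0.279 -0.992] [-0.01  0.    0.06 -0.22 -0.07  0.2 ]
t 21.6 jig [ 29.3 -48.9 220.6] F [-0.52  0.23  0.13] gap 0.0004
turn [11.68  1.58 -0.54] shift(after turn) [ 48.9 -26.4  49.4]
turn [11.68  1.58 -0.54] shift(after turn) [ 48.9 -35.   61.7]
```

{"name": "step_arm", "arguments": {
  "commands": [
    [[6,0.8,-0.3],[0,0,0],0],
    [[6,0.8,-0.3],[0,0,0],0],
    [[0,0,0],[0,0,0],0]
  ]
}}

```text
time_s: 21.98
position: [0.5225, 0.037, 0.2196]
tool_rot: [1.938, 1.793, 0.557]
wrist_force: [-0.8, -0.3, 0.1]
finger_gap: 0.0
```

```bash
python3 - <<'E'
from h import *
s=bot.state();print(s["joint_positions"].round(3),s["qvel"].round(2));st()
goal(36,0,165,35);goal(36,0,150,35)
E
```

```text
[ 0.031 -0.01   2.013 -0.127  0.539 -1.373] [ 0.01 -0.01  0.05 -0.04 -0.06  0.05]
t 21.98 jig [ 29.4 -50.2 219.6] F [-0.75 -0.35  0.05] gap 0.0
turn [-0.28  0.22  0.  ] shift(after turn) [ 50.2 -25.9  48.5]
turn [-0.28  0.22  0.  ] shift(after turn) [ 50.2 -34.5  60.8]
```

{"name": "step_arm", "arguments": {
  "commands": [
    [[0,0,0],[25,0,0],0],
    [[0,0,0],[25,0,0],0],
    [[0,0,0],[0,-12,20],0],
    [[0,0,0],[0,-12,20],0],
    [[0,0,0],[0,-10.5,20],0],
    [[0,0,0],[0,0,0],0]
  ]
}}

```text
time_s: 22.72
position: [0.5302, 0.0871, 0.1483]
tool_rot: [1.939, 1.798, 0.556]
wrist_force: [0.2, 0.8, -0.4]
finger_gap: 0.0003
```

```bash
python3 - <<'E'
from h import *
s=bot.state();print(s["joint_positions"].round(3));st()
goal(60,0,147,35)
a=capture("side")["img"][150:310,220:380]
cv2.imwrite("pics/p5.png",cv2.convertScaleAbs(cv2.resize(a,None,fx=3.5,fy=3.5,interpolation=cv2.INTER_CUBIC),alpha=1.6))
E
```

```text
[ 0.154  0.142  2.042 -0.352  0.39  -1.054]
t 22.73 jig [ 33.3   0.4 148.3] F [ 0.17  0.84 -0.36] gap 0.0003
turn [-0.52  0.08  0.1 ] shift(after turn) [-0.4 21.2 16.4]
```

View pics/p5.png

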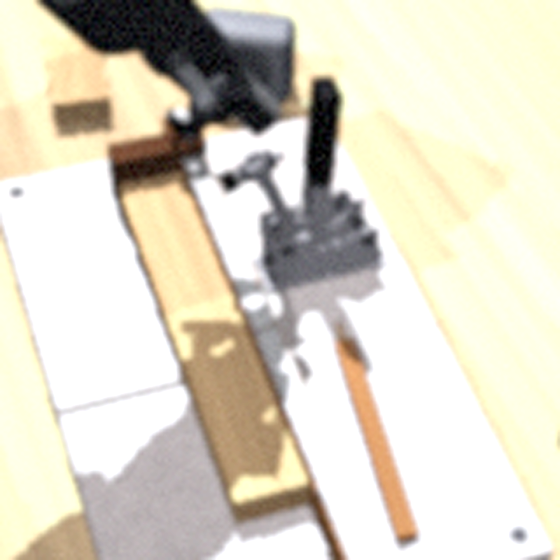

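The fingertip (265, 110) stands just in front of the upright handle (325, 130), with the batten against the stop. Now the push begins.

{"name": "step_arm", "arguments": {
  "commands": [
    [[0,0,0],[3,0,6],0],
    [[0,0,0],[3,0,6],0],
    [[0,0,0],[3,0,6],0]
  ]
}}

```text
time_s: 23.15
position: [0.5426, 0.0957, 0.1352]
tool_rot: [1.939, 1.797, 0.558]
wrist_force: [0.1, 0.3, 0.8]
finger_gap: -0.0002
```

```bash
python3 -c "
from h import *
st()"
```

```text
t 23.15 jig [ 45.    9.9 135.2] F [0.03 0.35 0.83] gap -0.0002
```

I put the sideways part on the wrong axis (tool x, 9 mm, nothing touched), so I correct it.

{"name": "step_arm", "arguments": {
  "commands": [
    [[0,0,0],[-9.8,0,0],0],
    [[0,0,0],[0,7,0],0],
    [[0,0,0],[0,6,2.5],0],
    [[0,0,0],[0,6,2.5],0],
    [[0,0,0],[0,0,0],0]
  ]
}}

```text
time_s: 23.78
position: [0.5605, 0.0844, 0.1419]
tool_rot: [1.939, 1.797, 0.558]
wrist_force: [-0.4, -0.2, 0.0]
finger_gap: 0.0002
```

```bash
python3 -c "
from h import *
st()"
```

```text
t 23.77 jig [ 63.7  -0.  141.9] F [-0.35 -0.19  0.04] gap 0.0002
```

{"name": "step_arm", "arguments": {
  "commands": [
    [[0,0,0],[0,6.2,2.5],0],
    [[0,0,0],[0,6.2,2.5],0],
    [[0,0,0],[0,5.3,4.1],0],
    [[0,0,0],[0,5.3,4.1],0],
    [[0,0,0],[0,5.3,4.1],0],
    [[0,0,0],[0,0,0],0]
  ]
}}

```text
time_s: 24.52
position: [0.5939, 0.0818, 0.1442]
tool_rot: [1.938, 1.797, 0.559]
wrist_force: [-3.6, -0.2, 4.6]
finger_gap: -0.0
```

```bash
python3 - <<'E'
from h import *
st()
a=capture("side")["img"][150:310,220:380]
cv2.imwrite("pics/p6.png",cv2.convertScaleAbs(cv2.resize(a,None,fx=3.5,fy=3.5,interpolation=cv2.INTER_CUBIC),alpha=1.6))
E
```

```text
t 24.52 jig [ 9.720e+01 -1.000e-01  1.442e+02] F [-3.59 -0.45  4.56] gap -0.0
```

View pics/p6.png

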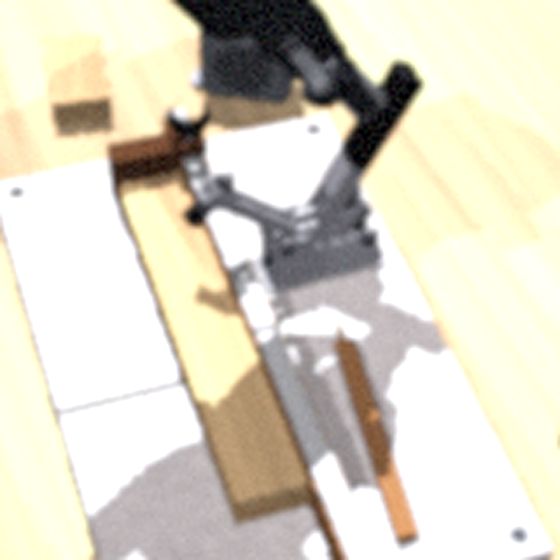

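Handle is leaning about 45° with the finger square on its face at (370, 95), force about 6 N, and the hold-down arm is coming down. I continue along the path, reducing the tilt.

{"name": "step_arm", "arguments": {
  "commands": [
    [[1.2,0,0],[0,4,3.6],0],
    [[1.2,0,0],[0,4,3.6],0],
    [[1.3,0,0],[0,4,3.6],0],
    [[1.3,0,0],[0,4,3.6],0],
    [[0,0,0],[0,0,0],0]
  ]
}}

```text
time_s: 25.2
position: [0.6146, 0.08, 0.14]
tool_rot: [1.997, 1.85, 0.486]
wrist_force: [0.5, -0.7, -1.2]
finger_gap: 0.0
```

```bash
python3 -c "
from h import *
st();goal(129,0,133,24)"
```

```text
t 25.2 jig [118.   -0.2 140. ] F [ 0.56 -0.63 -1.19] gap 0.0
turn [5.48 0.05 0.04] shift(after turn) [ 0.2  7.2 10.8]
```

{"name": "step_arm", "arguments": {
  "commands": [
    [[1.8,0,0],[0,2.4,3.6],0],
    [[1.8,0,0],[0,2.4,3.6],0],
    [[1.8,0,0],[0,2.4,3.6],0],
    [[0,0,0],[0,0,0],0]
  ]
}}

```text
time_s: 25.7
position: [0.6256, 0.0792, 0.1337]
tool_rot: [2.056, 1.906, 0.406]
wrist_force: [-0.7, 0.3, -0.6]
finger_gap: 0.0002
```

```bash
python3 -c "
from h import *
st();goal(136,0,122,18)"
```

```text
t 25.7 jig [129.   -0.2 133.7] F [-0.68  0.29 -0.55] gap 0.0002
turn [6.11 0.06 0.05] shift(after turn) [ 0.2  3.  13.3]
```

{"name": "step_arm", "arguments": {
  "commands": [
    [[2,0,0],[0,1,3.4],0],
    [[2,0,0],[0,1,3.4],0],
    [[2,0,0],[0,1,3.3],0],
    [[0,0,0],[0,0,3],0],
    [[0,0,0],[0,0,0],0]
  ]
}}

```text
time_s: 26.32
position: [0.6326, 0.0787, 0.1224]
tool_rot: [2.121, 1.966, 0.312]
wrist_force: [-0.3, 0.5, -0.1]
finger_gap: 0.0
```

```bash
python3 -c "
from h import *
st();goal(144,0,103,10)"
```

```text
t 26.32 jig [136.1  -0.2 122.4] F [-0.3   0.48 -0.12] gap 0.0
turn [8.12 0.06 0.05] shift(after turn) [ 0.2  4.5 20.5]
```

```bash
python3 - <<'E'
from h import *
a=capture("side")["img"][150:310,220:380]
cv2.imwrite("pics/p7.png",cv2.convertScaleAbs(cv2.resize(a,None,fx=3.5,fy=3.5,interpolation=cv2.INTER_CUBIC),alpha=1.6))
E
```

```text
(no output)
```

View pics/p7.png

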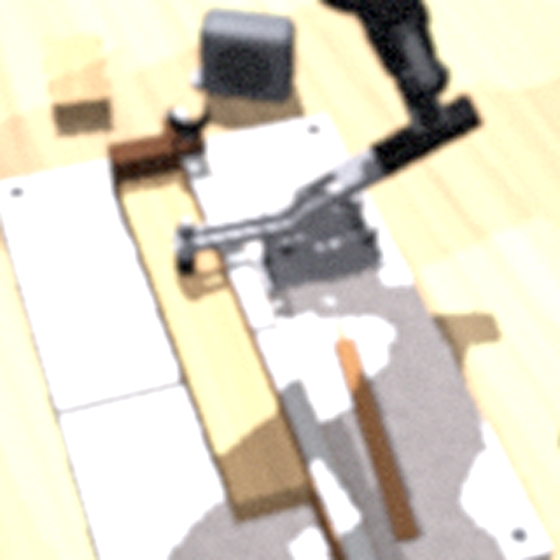

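The spindle (185, 250) is just over the batten, the handle is ~20° up, and the finger is at the grip middle (430, 120). I press on slowly.

{"name": "step_arm", "arguments": {
  "commands": [
    [[1.5,0,0],[0,0.8,2],0],
    [[1.5,0,0],[0,0.8,2],0],
    [[0,0,0],[0,0,0],0]
  ]
}}

```text
time_s: 26.75
position: [0.6359, 0.0785, 0.1195]
tool_rot: [2.154, 1.996, 0.263]
wrist_force: [-2.2, 1.1, 2.4]
finger_gap: -0.0
```

{"name": "step_arm", "arguments": {
  "commands": [
    [[1,0,0],[0,0.8,2],0],
    [[1,0,0],[0,0.8,2],0],
    [[0,0,0],[0,0,0],0]
  ]
}}

```text
time_s: 27.12
position: [0.638, 0.0784, 0.1159]
tool_rot: [2.175, 2.016, 0.228]
wrist_force: [-6.2, 0.7, 5.3]
finger_gap: -0.0001
```

{"name": "step_arm", "arguments": {
  "commands": [
    [[1,0,0],[0,0.8,2],0],
    [[1,0,0],[0,0.8,2],0],
    [[0,0,0],[0,0,0],0]
  ]
}}

```text
time_s: 27.5
position: [0.6405, 0.0782, 0.1126]
tool_rot: [2.196, 2.035, 0.195]
wrist_force: [-7.0, 0.6, 7.8]
finger_gap: 0.0003
```

```bash
python3 -c "
from h import *
st();goal(145,0,97,8)"
```

```text
t 27.5 jig [ 1.439e+02 -1.000e-01  1.126e+02] F [-7.05  0.09  7.83] gap 0.0003
turn [3.01 0.05 0.04] shift(after turn) [ 0.1 -1.1 15.6]
```

{"name": "step_arm", "arguments": {
  "commands": [
    [[0.5,0,0],[0,-0.2,2],0],
    [[0.5,0,0],[0,-0.2,2],0],
    [[0,0,0],[0,0,0],0]
  ]
}}

```text
time_s: 27.88
position: [0.6416, 0.0781, 0.1093]
tool_rot: [2.205, 2.043, 0.181]
wrist_force: [-4.6, 0.3, 8.9]
finger_gap: 0.0004
```

{"name": "step_arm", "arguments": {
  "commands": [
    [[0.5,0,0],[0,-0.2,2],0],
    [[0.5,0,0],[0,-0.2,2],0],
    [[0,0,0],[0,0,0],0]
  ]
}}

```text
time_s: 28.25
position: [0.6426, 0.078, 0.1058]
tool_rot: [2.214, 2.051, 0.166]
wrist_force: [1.1, -0.4, 8.1]
finger_gap: -0.0002
```

{"name": "step_arm", "arguments": {
  "commands": [
    [[0.5,0,0],[0,0,2],0],
    [[0,0,0],[0,0,1.5],0],
    [[0,0,0],[0,0,0],0]
  ]
}}

```text
time_s: 28.62
position: [0.6432, 0.0779, 0.1022]
tool_rot: [2.218, 2.056, 0.157]
wrist_force: [2.4, 0.8, 6.4]
finger_gap: -0.0003
```

```bash
python3 -c "
from h import *
st()"
```

```text
t 28.62 jig [ 1.467e+02 -1.000e-01  1.022e+02] F [2.36 0.94 6.4 ] gap -0.0003
```

Force is falling as it nears dead centre, so I continue in small steps.

{"name": "step_arm", "arguments": {
  "commands": [
    [[0,0,0],[0,0,1.5],0],
    [[0,0,0],[0,0,1],0],
    [[0,0,0],[0,0,0],0]
  ]
}}

```text
time_s: 29.0
position: [0.6425, 0.078, 0.0986]
tool_rot: [2.22, 2.057, 0.154]
wrist_force: [2.4, -0.0, 2.6]
finger_gap: -0.0002
```

{"name": "step_arm", "arguments": {
  "commands": [
    [[0,0,0],[0,0,1.5],0],
    [[0,0,0],[0,0,1],0],
    [[0,0,0],[0,0,0],0]
  ]
}}

```text
time_s: 29.38
position: [0.6423, 0.0779, 0.0955]
tool_rot: [2.221, 2.058, 0.152]
wrist_force: [-0.1, -0.4, 0.1]
finger_gap: -0.0001
```

```bash
python3 - <<'E'
from h import *
st();c=capture("top");W=pts(c);L=(W-J[:3,3])@J[:3,:3]*1e3
m=(abs(L[...,1])<14)&(L[...,0]>100)&(L[...,0]<200)&(L[...,2]>60)&(L[...,2]<125)
q=L[m]
for a in range(100,190,10):
    k=q[(q[:,0]>=a)&(q[:,0]<a+10)]
    if len(k):print(a,len(k),np.median(k[:,2]).round(1))
E
```

```text
t 29.38 jig [145.8  -0.2  95.5] F [-0.08 -0.44  0.1 ] gap -0.0001
```

Force dropped to zero, so it has probably snapped over. I retreat and look.

{"name": "step_arm", "arguments": {
  "commands": [
    [[0,0,0],[0,0,-10],0],
    [[0,0,0],[0,0,-40],0],
    [[0,0,0],[0,0,-50],0],
    [[0,0,0],[0,-50,0],0],
    [[0,0,0],[0,-60,0],0],
    [[0,0,0],[0,-60,0],0],
    [[0,0,0],[0,-60,0],0],
    [[0,0,0],[0,0,0],0]
  ]
}}

```text
time_s: 30.42
position: [0.3978, 0.0966, 0.1604]
tool_rot: [2.219, 2.059, 0.153]
wrist_force: [1.3, 0.2, 0.3]
finger_gap: 0.0001
```

```bash
python3 - <<'E'
from h import *
st();c=capture("top");W=pts(c);L=(W-J[:3,3])@J[:3,:3]*1e3;batten(c)
for n,a0,a1 in(("handle",95,190),("arm",-30,50)):
  for a in range(a0,a1,10):
    k=L[(abs(L[...,1])<6)&(L[...,0]>=a)&(L[...,0]<a+10)&(L[...,2]>42)]
    if len(k):print(n,a,len(k),np.median(k[:,2]).round(1))
m=(abs(L[...,2]-60)<7)&(L[...,0]<-8)&(L[...,0]>-38)&(L[...,1]>50)&(L[...,1]<140)
v,u=np.where(m);q=(ray(c,np.stack([u,v],1),.06)-O)@EY*1e3;print("stop y",np.percentile(q,[5,50,95]).round(2),q.mean().round(2))
a=capture("side")["img"][150:350,220:400];b=c["img"][165:305,250:460]
f=lambda i,k:cv2.convertScaleAbs(cv2.resize(i,None,fx=k,fy=k,interpolation=cv2.INTER_CUBIC),alpha=1.6)
A=f(a,1.9);B=f(b,2);h=max(len(A),len(B));p=lambda i:cv2.copyMakeBorder(i,0,h-len(i),0,0,cv2.BORDER_CONSTANT)
cv2.imwrite("pics/p8.png",np.hstack([p(A),p(B)]))
E
```

```text
t 30.43 jig [-99.5  -0.3 160.4] F [1.25 0.31 0.35] gap 0.0001
y -200 -160 x [-40.5   0.5] 193
y -160 -120 x [-41.2   0.8] 426
y -120 -80 x [-41.1   0.4] 420
y -80 -40 x [-40.8   0.5] 426
y -40 0 x [-41.5   0.7] 306
y 0 40 x [-41.6   0.6] 374
y 40 80 x [-41.3   0.4] 412
y ends [-212.5   84.6]
handle 95 33 82.2
handle 105 31 83.3
handle 115 32 84.3
handle 125 35 83.9
handle 135 32 84.1
handle 145 30 84.1
handle 155 33 84.1
handle 165 30 84.4
handle 175 9 82.3
arm -30 25 73.8
arm -20 28 70.8
arm -10 14 67.7
arm 0 31 50.0
arm 10 26 50.5
arm 20 13 66.7
arm 30 18 63.7
arm 40 20 66.2
stop y [ 89.64  98.45 107.82] 98.58
```

View pics/p8.png

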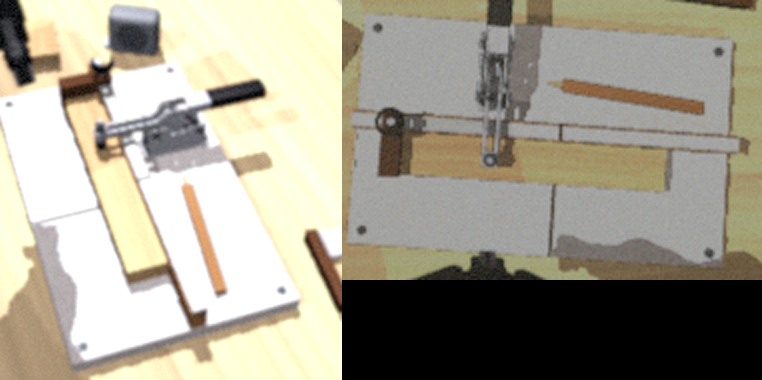

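```bash
python3 -c "
from h import *
st();print(job.close_job())"
```

```text
t 30.52 jig [-95.7  -0.  161.7] F [-0.15  0.11  0.69] gap -0.0001
the job is handed in; nothing more can be done
None
```

The batten is home in the jig and clamped. The job was handed in at 30.5 s with the arm clear of everything; no verdict is reported.

**What I did:**
1. Pushed the batten flat against the fence with both open fingertips, until I felt about 9 N.
2. Slid it along the fence with closed fingers until its end butted the stop.
3. Pressed the side again (about 10 N), then butted the end again at about 5 N. Contact came at the same place.
4. Pushed the clamp handle over its arc, with a peak of about 10.5 N. The force fell to zero past dead centre and the handle left the finger, so I withdrew.

**Last checks:**
- **Handle:** level, face at z ≈ 84 mm (85 expected when shut), staying down with the robot away.
- **Batten:** front edge along the fence over its whole length to within about 1 mm. No gap to the stop that I could make out at the camera's roughly 2 mm resolution.
- **Stop:** centre at y 98.6 mm against 98.7 mm at the start, so no visible shift.
- **Other things:** the pencil and tape looked untouched in the last picture. The offcut and square are only partly in that view, and I did not measure any of them.

**What went less well:**
- **First butt:** it reached 10.4 N and then levelled off. That is close to the 11 N slip limit, so the stop may have moved by up to about 0.2 mm, which the camera cannot show.
- **Tool tilt:** a 60° tilt ran into the wrist's limit, so I used 35° instead.
- **Wrong axis:** one move went about 9 mm along the wrong axis near the handle. It touched nothing and I corrected it.

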